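# Wedge the rocking tool chest steady

## Robot

A 6-joint arm with a two-finger parallel gripper is mounted at the origin on the work surface. World frame = base frame: x ahead of the robot, y to its left, z up, the work surface at z = 0. Lengths are in m, angles in rad, forces in N, time in s.
With the tool pointing down it reaches from about 0.375 to 0.9 m from the base axis. Payload 3.1 kg.
Tool frame: the origin (TCP) lies at the very end of the fingers, on their centre line; the grasp point (between the pads) lies 19 mm behind it (manip.pinch_z is the distance from the TCP to the grasp point, in m); z points along the fingers, y is the line along which they close (so a half turn about z gives the same grasp; the last joint's range is limited). The gripper opens to 85 mm and grips with 20 to 120 N. Pads are 22 mm wide; open, the fingers measure 114 mm over their backs; the gripper's body (76 mm by 85 mm) begins 54 mm behind the grasp point. The pads swing forward as they close: fully open they stand 13 mm farther back than shut.
Start: joints at [-0.178, 0.527, 1.433, -0, 1.181, -0.178], TCP at [0.625, 0, 0.231] pointing down, gripper open.
Joint ranges: [-3.08, 3.08], [-0.75, 2.2], [0.22, 2.44], [-1.43, 4.57], [0, 2.65], [-2.85, 2.85]. Speed limits (rad/s): [2.79, 2.79, 3.14, 3.14, 3.14, 3.14].

## Interface

Orientations are given as a unit quaternion [x, y, z, w].
In Python, from station import manip gives the robot as it stands.
- The arm moves only by the tool servo_tool, never from a script. Its argument "commands" is one flat list of numbers, 7 for each row, row after row: the shift along the tool's x, y, z each as a share of 500 mm, from -1 to 1, then the turn, a rotation vector about the tool's x, y, z each as a share of 360 degrees, from -1 to 1, then the opening, from -1 (shut) to 1 (fully open). In form: [dx, dy, dz, rx, ry, rz, claw, dx, dy, dz, rx, ry, rz, claw, ...]. A call has 1 to 12 rows; each row shifts and turns the commanded pose from where the row before left it, along the tool's axes as they then stand; what a row does not reach is not made up. A row lasts 1/12 s, in which the tool goes at most 41.7 mm and 7.16 degrees, less where a joint would pass 70% of its speed; a pose out of reach is approached as far as the arm can. A call with a number of a shift or a turn outside -1 to 1 is refused whole. A call with a gripper value outside its range is refused whole. The fingers move at their own pace and stop on an object; "force" is the grip in N (left out, the last holds). Time passes only in rows, so rows that do not move let the fingers close. It gives the time, the measured TCP pose, the force, the opening and the grip force at its end, in the units of the state.
- manip.sense(): the state, without advancing time (a new reading comes with each control period).
- manip.snapshot(name): name is "scene" or "side" or "wrist"; returns a dict with "img" (400x640x3 uint8, red, green, blue), "mtx" (3x3 intrinsics, pixels), "world_to_cam" (4x4, takes a point from world to camera coordinates). Camera axes: x right, y up, looking along -z (the intrinsics and any distortion apply to the point x, -y, -z); pixel columns grow to the right and rows downward; lengths in m; the calibration is good to about 2 mm. A picture is of the moment at which its call begins. There is no depth.
- manip.sign_off(): hands the job in; it is judged then, once.
Trained networks look in a picture, given as the dict that the camera call returned (one of the last four; its "shot" number tells which), for a name from the list of things; names that differ only in an ending like _2 or _b are one class to them, and where a whole thing is asked for, a point or a joint stands for the part that bears it (a point fixed in the world has none). Each returns a list of dicts, best first, with "conf" (0 to 1); they miss things now and then, are a little off and sometimes report something else, mostly with a low value. They report only what shows in the picture. A call takes as long as a camera call. They do not tell look-alikes from the thing itself.
- manip.look_for(picture, query): "box" ([left, top, width, height] in pixels, round what is visible of it).
- manip.silhouettes(picture, query): "pixels" (400x640 bool, what is visible of it) and "box" ([left, top, width, height] in pixels, round what is visible of it).
The state is a dict: "t": time; "q": joint angles; "qd": joint speeds; "tau": joint torques, N m; "tcp_pos": TCP position; "tool_rot": TCP orientation; "force": force on the tool from outside, world axes, zero at the start; "ft_torque": the same for the moment, N m; "finger_gap": opening from 0.0 (shut) to 1.0 (fully open); "gripper_force": force on a finger pad.
Only numpy, scipy, OpenCV 4.12 (cv2) and the standard library are available. Lean on these libraries where they do the work, as an engineer would, in place of code of your own. Each camera call takes 0.05 s, during which the arm holds its last target. There are 200 camera calls.

## Task

The walnut tool chest rocks on the raised seam of the zinc table. Push the maple wedge along the table, thin end first, under the chest's front edge until it jams snug and carries the chest there, then press firmly down on the front of the lid to feel that the chest no longer rocks, and let go with the wedge still tight. Never pick up or tip the wedge, do not shove the chest along the table or leave it tipped forward, and leave the other things on the table alone.

Things in the scene. Friction and masses are not known exactly. Their poses are not given: they have to be found in the camera images.
- chest: Latched walnut chest, 160 deep (x) by 200 wide (y) by 74 mm high, 2.5 kg, loose. Origin: centre of the flat underside; x to its back, z up. Its front (brass latch standing out 5 mm) faces the robot. It rests on its rear bottom edge and the seam, leaning back 0.07 rad. Unwedged, a steady press of 3 to 8 N on the lid front tips it forward and the front edge drops to the table.
- lid_front (a point): Point on the flat, polished (slippery) top of the chest's lid, mid-width, 12 mm behind the front face, 74 mm above the underside: the place to press. About 85 mm above the table while the chest leans back.
- front_edge (a point): Middle of the chest's front bottom edge, 80 mm in front of the chest's origin; at first it hangs about 11 mm above the table.
- rear_edge (a point): Middle of the chest's rear bottom edge, 80 mm behind the chest's origin; on the table (height 0) when the chest is not tipped forward.
- seam: Fixed half-round seam of the zinc, 340 mm long along its y, 6 mm high, 12 mm wide, passing under the chest 2 to 5 mm in front of the chest's origin, parallel to its front. Origin at its middle on the table; its x points from the robot's side through the chest to its back.
- wedge: Loose maple wedge flat on the table, 120 long (x), 45 mm wide (y), 70 g. Top slopes evenly from 24 mm high at the heel (-x end, flat red face) to 4 mm at the toe (+x end). Origin: centre of the underside. It starts in front of the chest, toe towards it, jams with the toe about 40 to 50 mm in under the front edge and stays jammed; a push of 6 to 12 N at the heel jams it.
- wedge_toe (a point): Middle of the thin end of the wedge, on the table, 60 mm ahead of its origin.
- wedge_heel (a point): Middle of the red heel face of the wedge, 60 mm behind its origin and 12 mm up: where to push.
- touch_key: Bystander: chrome key with a white pearl touch, 85 by 28 mm, 13 mm high, lying left of the wedge. Origin under its middle.
- brace: Bystander: small silver-coloured brace, 88 mm long, 20 mm high. Origin under its middle.
- spring_dish: Bystander: white ceramic dish, 84 mm across, 26 mm high, right of the wedge. Origin under its middle.
- mandrel: Bystander: upright steel mandrel on a 50 mm square base, 99 mm high. Origin under its middle.
- screwdriver: Bystander: screwdriver lying flat, 160 mm long. Origin under its middle.
- cork_jar: Bystander: amber jar, 48 mm across, 50 mm high. Origin under its middle.
Things that resemble listed ones, but are neither listed nor needed, are in the scene too. Of the things like the wedge, leave any that is purple; of the rest the larger one is meant.

How it is judged:
By the outcome, as a careful person would: the job done as asked, in the order asked, and still so for the second after the job is handed in, with the robot touching nothing.
It also fails if it takes over 64 s, if anything falls off the work surface, if the arm or the gripper's body presses on something with over 40 N, if the wrist force passes 120 N, or if a joint passes its speed limit or range.

## Working session

There is one attempt and no reset: what is moved stays moved. The work goes in short steps, Python scripts to look and compute and a tool call to move; the robot and the scene stay as the last step left them, time stands still between calls to the robot, and variables do not carry over. Pictures are saved under pics/ and viewed, at most 10 in all, crops included, and the job is handed in when it is done.

Besides the shell and the picture viewer there is one more tool, called after ">>>" by a JSON object that holds its "method" and its "body", one argument or row to a line. servo_tool: Moves the arm, as the interface text tells. Its arguments: {"type":"object","properties":{"commands":{"type":"array"},"force":{"type":"number"}},"required":["commands"]}

```bash
ls; mkdir -p pics
cat > h.py <<'E'
import numpy as np, cv2
from station import manip
def ray(p,uv):
    K=np.array(p["mtx"]);T=np.array(p["world_to_cam"]);R=T[:3,:3];c=-R.T@T[:3,3]
    d=np.linalg.inv(K)@np.array([uv[0],uv[1],1.]);return c,R.T@np.array([d[0],-d[1],-d[2]])
def at(p,uv,z=0.):
    c,d=ray(p,uv);return c+d*(z-c[2])/d[2]
def proj(p,X):
    T=np.array(p["world_to_cam"]);x=T[:3,:3]@np.array(X)+T[:3,3];u=np.array(p["mtx"])@np.array([x[0],-x[1],-x[2]]);return u[:2]/u[2]
def save(p,n,crop=None,s=1):
    im=np.array(p["img"])[:,:,::-1]
    if crop: l,t,w,h=crop; im=im[t:t+h,l:l+w]
    cv2.imwrite("pics/"+n,cv2.resize(im,None,fx=s,fy=s,interpolation=cv2.INTER_CUBIC))
E
python3 - <<'E'
from h import *
for n in("scene","side"):
    p=manip.snapshot(n); save(p,n+"0.png")
    T=np.array(p["world_to_cam"]);print(n,-T[:3,:3].T@T[:3,3])
    for q in("wedge","chest","seam","touch_key","spring_dish"):
        for r in manip.silhouettes(p,q):
            if r["conf"]>.2:
                b=r["box"];print(q,round(r["conf"],2),np.round(b),np.round(at(p,(b[0]+b[2]/2,b[1]+b[3]/2)),3))
E
```

```text
pics
scene [1.18878058 0.11453368 1.16192795]
wedge 0.88 [323. 142.  26.  23.] [0.363 0.052 0.   ]
wedge 0.77 [252. 140.  34.  18.] [ 0.385 -0.157  0.   ]
wedge 0.5 [288. 168.  26.  39.] [ 0.504 -0.032  0.   ]
chest 0.75 [267. 206.  82.  69.] [0.669 0.018 0.   ]
seam 0.89 [251. 237. 122.  15.] [0.679 0.033 0.   ]
touch_key 0.67 [366. 192.  14.  25.] [0.522 0.185 0.   ]
spring_dish 0.6 [243. 180.  28.  24.] [ 0.541 -0.157  0.   ]
side [ 0.47968212 -0.7029584   0.82407062]
wedge 0.78 [216. 207.  36.  22.] [0.366 0.048 0.   ]
wedge 0.74 [264. 217.  50.  32.] [ 0.508 -0.033  0.   ]
wedge 0.69 [231. 253.  24.  55.] [ 0.38  -0.156  0.   ]
chest 0.62 [310. 165.  87.  80.] [0.699 0.034 0.   ]
seam 0.7 [355. 237.  16.  22.] [ 0.688 -0.116  0.   ]
touch_key 0.61 [270. 172.  31.  14.] [0.523 0.179 0.   ]
touch_key 0.54 [312. 166.  84.  78.] [0.701 0.035 0.   ]
spring_dish 0.76 [297. 248.  35.  33.] [ 0.557 -0.143  0.   ]
spring_dish 0.71 [269. 172.  30.  10.] [0.519 0.187 0.   ]
```

Run:
```python
from h import *
a=manip.snapshot("scene");b=manip.snapshot("side")
save(a,"a.png",(210,110,200,180),2.6);save(b,"b.png",(190,130,230,200),2.6)
A=cv2.imread("pics/a.png");B=cv2.imread("pics/b.png");h=min(len(A),len(B))
cv2.imwrite("pics/b1.png",B);cv2.imwrite("pics/a1.png",A)
```

```text
(no output)
```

View pics/a1.png

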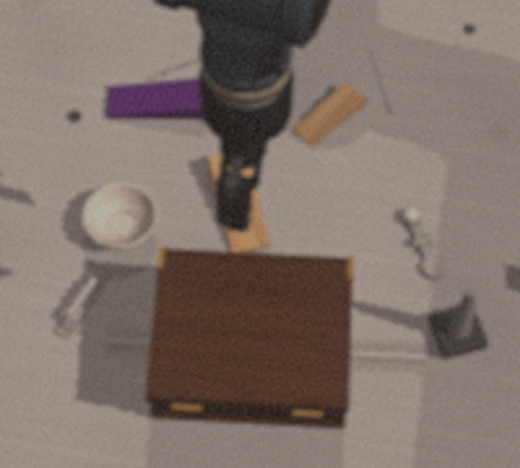

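View pics/b1.png

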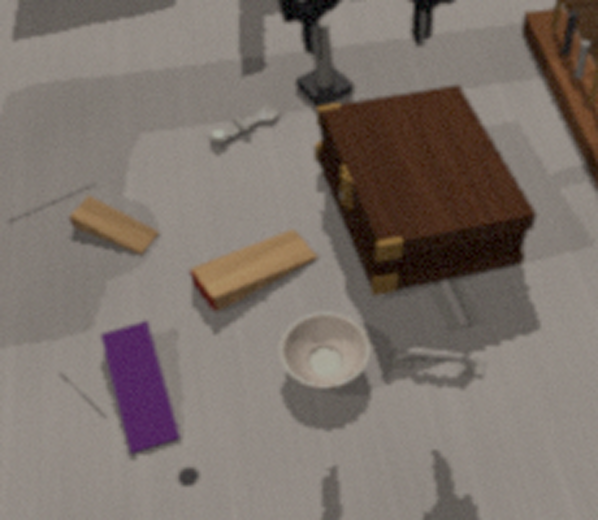

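The pictures show three wedge-like things. In the scene view, the purple one is at (270,150), the small maple one at (336,153), and the large maple one at (301,187). In the side view the large one has a red heel at (270,242) and its toe at (310,226). I choose that one. Its yaw looks slightly off from the chest's, so I'll fit models to the silhouettes.

```bash
cat >> h.py <<'E'
from scipy.optimize import minimize
Wv=np.array([[x,y,z] for y in(-.0225,.0225) for x,z in((-.06,0),(-.06,.024),(.06,0),(.06,.004))])
c,s=np.cos(.07),np.sin(.07)
Cv=np.array([[ .08+c*(x-.08)+s*z, y, -s*(x-.08)+c*z] for x in(-.08,.08) for y in(-.1,.1) for z in(0,.074)])
def pl(V,q):
    k,l=np.cos(q[2]),np.sin(q[2]);return np.c_[q[0]+k*V[:,0]-l*V[:,1],q[1]+l*V[:,0]+k*V[:,1],V[:,2]]
def fit(V,obs,q0):
    def cost(q):
        t=0
        for p,m in obs:
            P=np.array([proj(p,X) for X in pl(V,q)]);H=cv2.convexHull((P*4*16).astype(np.int32))
            M=np.zeros((1600,2560),np.uint8);cv2.fillConvexPoly(M,H,1,shift=4)
            m4=cv2.resize(m.astype(np.uint8),(2560,1600),interpolation=cv2.INTER_NEAREST)
            t+=1-(M&m4).sum()/(M|m4).sum()
        return t
    q0=np.array(q0);r=minimize(cost,q0,method="Nelder-Mead",options=dict(initial_simplex=np.vstack([q0]+[q0+d for d in np.diag([.01,.01,.1])]),xatol=2e-4,fatol=1e-4,maxiter=90));return r.x,r.fun
def near(p,q,xy,tol=.07):
    for r in manip.silhouettes(p,q):
        m=np.array(r["pixels"]);v,u=np.nonzero(m)
        if r["conf"]>.2 and np.linalg.norm(at(p,(u.mean(),v.mean()),.02)[:2]-xy)<tol: return m
E
python3 - <<'E'
from h import *
a=manip.snapshot("scene");b=manip.snapshot("side")
w=near(b,"wedge",(.5,-.033));ca=near(a,"chest",(.65,.02));cb=near(b,"chest",(.68,.03))
print(w is None,ca is None,cb is None)
print("wedge",fit(Wv,[(b,w)],[.5,-.033,-.1]))
for o in([(a,ca),(b,cb)],[(a,ca)],[(b,cb)]): print("chest",fit(Cv,o,[.66,.02,0.05]))
q=manip.silhouettes(a,"seam");print([ (r["conf"],r["box"]) for r in q])
for n in("seam","brace","spring_dish","touch_key","mandrel"):
  for r in manip.look_for(b,n):
    x=r["box"];print(n,r["conf"],np.round(at(b,(x[0]+x[2]/2,x[1]+x[3]/2),.01),3))
# seam ends from scene crop
for uv in((105,345),(425,357)): print("seam",at(a,(210+uv[0]/2.6,110+uv[1]/2.6),.004))
E
```

```text
False False False
wedge (array([ 0.50574563, -0.03526458,  0.43997027]), np.float64(0.046979865771812124))
chest (array([0.68384007, 0.01725375, 0.1229036 ]), np.float64(0.07009010251297187))
chest (array([0.68495827, 0.01822703, 0.12571966]), np.float64(0.01926549536359201))
chest (array([0.68238707, 0.01366945, 0.13283245]), np.float64(0.02377509629041963))
[(0.57, [249.9, 233.8, 124.1, 17.5])]
seam 0.57 [ 0.693 -0.124  0.01 ]
brace 0.73 [ 0.658 -0.181  0.01 ]
spring_dish 0.98 [ 0.555 -0.147  0.01 ]
touch_key 0.57 [0.519 0.177 0.01 ]
touch_key 0.38 [ 0.497 -0.431  0.01 ]
mandrel 0.71 [0.625 0.269 0.01 ]
seam [ 0.70591178 -0.13575119  0.004     ]
seam [0.65830507 0.2009554  0.004     ]
```

```bash
cat >> h.py <<'E'
from scipy.spatial.transform import Rotation as Ro
def rows(*tg):
    """tool shift (shares) and rz share from current pose to each (x,y,z,yaw of tool-x), printed chain"""
    S=manip.sense();p=np.array(S["tcp_pos"]);R=Ro.from_quat(S["tool_rot"]).as_matrix()
    for x,y,z,yaw in tg:
        d=R.T@(np.array([x,y,z])-p);k,l=np.cos(yaw),np.sin(yaw)
        Rn=np.array([[k,l,0],[l,-k,0],[0,0,-1.]]);v=Ro.from_matrix(R.T@Rn).as_rotvec()
        print(np.round(d/.5,4),np.round(v/2/np.pi,4));p=np.array([x,y,z]);R=Rn
E
python3 - <<'E'
from h import *
S=manip.sense();print(S["t"],S["tcp_pos"],np.round(Ro.from_quat(S["tool_rot"]).as_matrix(),3),S["finger_gap"])
rows((.43,-.071,.15,.44),(.43,-.071,.008,.44))
E
```

```text
1.25 [6.24996087e-01 3.93473372e-05 2.31329780e-01] [[ 0.  1.  0.]
 [ 1. -0.  0.]
 [ 0.  0. -1.]] 0.9993204933794044
[-0.1421 -0.39    0.1626] [ 0.   -0.    0.18]
[0.    0.    0.284] [0. 0. 0.]
```

>>> {"method": "servo_tool", "body": {
  "commands": [-0.02,-0.056,0.023,0,0,0,-0.6,-0.02,-0.056,0.023,0,0,0,-0.6,-0.02,-0.056,0.023,0,0,0,-0.6,-0.02,-0.056,0.023,0,0,0,-0.6,-0.02,-0.056,0.023,0,0,0,-0.6,-0.02,-0.056,0.023,0,0,0,-0.6,-0.022,-0.054,0.0246,0,0,0.018,-0.6,0,0,0,0,0,0.018,-0.6,0,0,0,0,0,0.018,-0.6,0,0,0,0,0,0.018,-0.6,0,0,0,0,0,0.018,-0.6,0,0,0,0,0,0.018,-0.6]
}}

```text
t: 2.25
tcp_pos: [0.4303, -0.0712, 0.1502]
tool_rot: [0.903, 0.429, 0.0, 0.0]
force: [0.4, -0.4, -0.9]
finger_gap: 0.203
gripper_force: 0.0
```

>>> {"method": "servo_tool", "body": {
  "commands": [0,0,0,0,0,0.018,-0.6,0,0,0,0,0,0.018,-0.6,0,0,0,0,0,0.018,-0.6,0,0,0,0,0,0.018,-0.6,0,0,0,0,0,0,-0.6,0,0,0,0,0,0,-0.6]
}}

```text
t: 2.75
tcp_pos: [0.4302, -0.0711, 0.1502]
tool_rot: [0.976, 0.22, 0.0, 0.0]
force: [-0.3, 0.1, 0.9]
finger_gap: 0.2
gripper_force: 0.0
```

Run:
```python
from h import *
b=manip.snapshot("side");a=manip.snapshot("scene");w=manip.snapshot("wrist");save(w,"w1.png")
rows((.43,-.071,.15,.44))
print("t",manip.sense()["t"])
for o in ("b","a","w"):
    p=dict(b=b,a=a,w=w)[o];m=near(p,"wedge",(.506,-.035),.04);print(o,m is not None)
    if m is not None: print(fit(Wv,[(p,m)],[.506,-.035,.4]))
```

```text
[-0.0001 -0.0001  0.0002] [ 0.     -0.      0.0002]
t 2.9
b True
(array([ 0.50636903, -0.03407946,  0.4503496 ]), np.float64(0.05495568090249803))
a True
(array([ 0.50947964, -0.02874969,  0.4130916 ]), np.float64(0.08516377649325624))
w True
(array([ 0.50547749, -0.03493609,  0.42168693]), np.float64(0.017398441372697193))
```

View pics/w1.png

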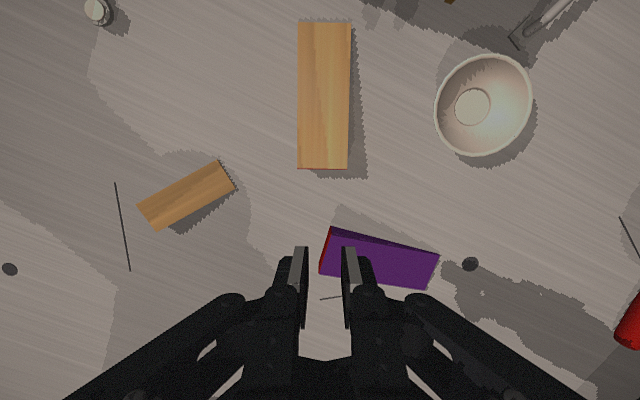

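The wrist view shows the large maple wedge with its heel at (324,168) and toe at (326,22). The purple wedge's end, at (325,250), lies close to my descent spot. I'll check the clearance.

Run:
```python
from h import *
w=manip.snapshot("wrist")
for uv in((319,272),(330,227),(439,254)): print(np.round(at(w,uv,.02),3),np.round(at(w,uv,0),3))
q=(.5055,-.035,.425);k,l=np.cos(.425),np.sin(.425)
g=lambda s,n:np.round((q[0]+k*s-l*n,q[1]+l*s+k*n),3)
print("heel",g(-.06,0),"tcp pos at gap 6",g(-.077,0),"finger outer rear corners",g(-.089,.025),g(-.089,-.025))
x,y=g(-.077,0);rows((x,y,.1,.425),(x,y,.006,.425))
```

```text
[ 0.352 -0.103  0.02 ] [ 0.341 -0.107  0.   ]
[ 0.401 -0.091  0.02 ] [ 0.394 -0.095  0.   ]
[ 0.421 -0.203  0.02 ] [ 0.415 -0.215 -0.   ]
heel [ 0.451 -0.06 ] tcp pos at gap 6 [ 0.435 -0.067] finger outer rear corners [ 0.414 -0.049] [ 0.435 -0.094]
[ 0.0125 -0.0029  0.1   ] [0.     0.     0.0025]
[0.    0.    0.188] [0. 0. 0.]
```

>>> {"method": "servo_tool", "body": {
  "commands": [0.0125,-0.003,0.05,0,0,0.0025,-0.6,0,0,0.05,0,0,0,-0.6,0,0,0.05,0,0,0,-0.6,0,0,0.05,0,0,0,-0.6,0,0,0.05,0,0,0,-0.6,0,0,0.03,0,0,0,-0.6,0,0,0.008,0,0,0,-0.6,0,0,0,0,0,0,-0.6,0,0,0,0,0,0,-0.6]
}}

```text
t: 3.85
tcp_pos: [0.4352, -0.067, 0.0063]
tool_rot: [0.978, 0.211, 0.0, 0.0]
force: [0.3, 0.0, -0.4]
finger_gap: 0.198
gripper_force: 0.0
```

Run:
```python
from h import *
b=manip.snapshot("side");w=manip.snapshot("wrist")
for p in(b,w):
    m=near(p,"wedge",(.506,-.035),.04)
    if m is not None: print(fit(Wv,[(p,m)],[.506,-.035,.42]))
print(manip.sense()["force"])
save(w,"w2.png");A=cv2.imread("pics/w2.png");save(b,"b2.png",(200,150,210,140),3.04);B=cv2.imread("pics/b2.png")[:426,:638]
B=cv2.resize(B,(450,300));A=cv2.resize(A,(450,281));cv2.imwrite("pics/c2.png",np.vstack([A,B]))
```

```text
(array([ 0.507216  , -0.03510047,  0.42407363]), np.float64(0.18943770851981445))
(array([ 0.50550953, -0.03465853,  0.42387857]), np.float64(0.010958576485219584))
[ 0.14729066 -1.33165475  0.41667874]
```

View pics/c2.png

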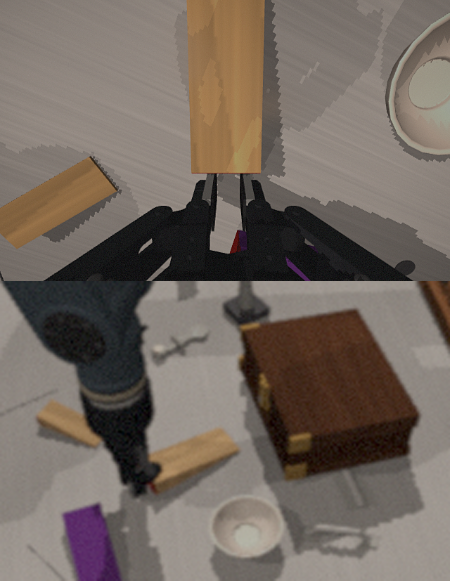

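Fingers are centred behind the heel (wrist view, about (227,175)), and the wedge is still where it was. The chest yaw is about 0.13 and the wedge yaw 0.424. I'll push along the wedge's axis first, then along an arc to align it.

>>> {"method": "servo_tool", "body": {
  "commands": [0.008,0,0,0,0,0,-0.6,0.008,0,0,0,0,0,-0.6,0.008,0,0,0,0,0,-0.6,0.008,0,0,0,0,0,-0.6,0.008,0,0,0,0,0,-0.6,0.008,0,0,0,0,0,-0.6,0.008,-0.0028,0,0,0,0.0031,-0.6,0.008,-0.0028,0,0,0,0.0031,-0.6,0.008,-0.0028,0,0,0,0.0031,-0.6,0.008,-0.0028,0,0,0,0.0031,-0.6]
}}

```text
t: 4.88
tcp_pos: [0.4697, -0.0454, 0.0059]
tool_rot: [0.985, 0.172, -0.0, -0.0]
force: [-0.5, -0.8, 0.7]
finger_gap: 0.199
gripper_force: 0.4
```

```bash
cat > chk.py <<'E'
from h import *
w=manip.snapshot("wrist");S=manip.sense()
C=np.array([.684,.017,.13]);k,l=np.cos(C[2]),np.sin(C[2])
R=Ro.from_quat(S["tool_rot"]).as_matrix();ya=np.arctan2(R[1,0],R[0,0]);t=np.array(S["tcp_pos"][:2])
f=lambda v:np.round([k*(v[0]-C[0])+l*(v[1]-C[1]),-l*(v[0]-C[0])+k*(v[1]-C[1])],4)
g=t+.071*np.array([np.cos(ya),np.sin(ya)])
print("t",S["t"],"tool yaw rel",ya-C[2],"tcp chestframe",f(t),"F",np.round(S["force"],1))
m=near(w,"wedge",g,.05)
if m is not None:
    q,r=fit(Wv,[(w,m)],[*g,ya]);print("wedge",q,r,"chestframe",f(q[:2]),"rel yaw",q[2]-C[2],"toe in",(f(q[:2])[0]+.06+.08)*1000)
E
python3 chk.py
```

```text
t 4.9333 tool yaw rel 0.21523579759102418 tcp chestframe [-0.2197 -0.034 ] F [ 0.1  0.3 -1. ]
wedge [ 0.53633909 -0.02080376  0.34646459] 0.010595757127057737 chestframe [-0.1513 -0.0183] rel yaw 0.21646459098808918 toe in -11.29999999999999
```

>>> {"method": "servo_tool", "body": {
  "commands": [0.008,-0.0028,0,0,0,0.0031,-0.6,0.008,-0.0028,0,0,0,0.0031,-0.6,0.008,-0.0028,0,0,0,0.0031,-0.6,0.008,-0.0028,0,0,0,0.0031,-0.6,0.008,-0.0028,0,0,0,0.0031,-0.6,0.008,-0.0028,0,0,0,0.0031,-0.6,0.008,-0.0028,0,0,0,0.0031,-0.6,0.008,-0.0028,0,0,0,0.0031,-0.6,0.008,-0.0028,0,0,0,0.0031,-0.6,0.008,-0.0028,0,0,0,0.0031,-0.6,0.006,-0.0025,0,0,0,0.003,-0.6,0,0,0,0,0,0,-0.6]
}}

```text
t: 5.98
tcp_pos: [0.5079, -0.0202, 0.0059]
tool_rot: [0.998, 0.066, 0.0, 0.0]
force: [-0.5, 0.1, -0.9]
finger_gap: 0.2
gripper_force: 0.0
```

```bash
python3 chk.py
python3 - <<'E'
from h import *
w=manip.snapshot("wrist");save(w,"w3.png")
a=manip.snapshot("scene");ca=near(a,"chest",(.65,.02))
if ca is not None: print(fit(Cv,[(a,ca)],[.684,.017,.13]))
E
```

```text
t 6.0333 tool yaw rel 0.003352267948870169 tcp chestframe [-0.1797 -0.0141] F [-0.7  0.1 -0.6]
(array([0.68362921, 0.01920586, 0.12768214]), np.float64(0.028282259643626406))
```

View pics/w3.png

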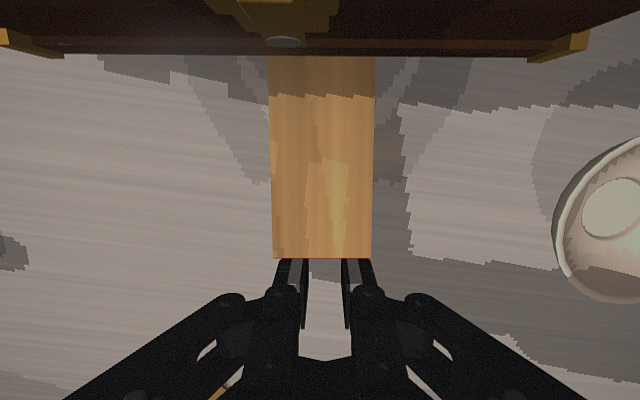

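The wedge is square to the chest with its toe about 30 mm under; the front edge is at row 55 and the heel at (322,258). Next I push slowly until it jams, watching the force.

>>> {"method": "servo_tool", "body": {
  "commands": [0.004,0,0,0,0,0,-0.6,0.004,0,0,0,0,0,-0.6,0.004,0,0,0,0,0,-0.6,0.002,0,0,0,0,0,-0.6,0.002,0,0,0,0,0,-0.6]
}}

```text
t: 6.65
tcp_pos: [0.5154, -0.0193, 0.006]
tool_rot: [0.998, 0.066, 0.0, 0.0]
force: [-1.2, -0.2, -0.1]
finger_gap: 0.2
gripper_force: 0.2
```

>>> {"method": "servo_tool", "body": {
  "commands": [0.002,0,0,0,0,0,-0.6,0.002,0,0,0,0,0,-0.6]
}}

```text
t: 6.82
tcp_pos: [0.5172, -0.019, 0.006]
tool_rot: [0.998, 0.066, -0.0, -0.0]
force: [-0.1, 0.0, -0.1]
finger_gap: 0.199
gripper_force: 0.2
```

>>> {"method": "servo_tool", "body": {
  "commands": [0.002,0,0,0,0,0,-0.6,0.002,0,0,0,0,0,-0.6]
}}

```text
t: 6.98
tcp_pos: [0.5181, -0.0186, 0.0059]
tool_rot: [0.998, 0.066, -0.001, -0.0]
force: [-3.1, -0.4, 2.1]
finger_gap: 0.2
gripper_force: 1.8
```

>>> {"method": "servo_tool", "body": {
  "commands": [0.001,0,0,0,0,0,-0.6,0.001,0,0,0,0,0,-0.6]
}}

```text
t: 7.15
tcp_pos: [0.5183, -0.0184, 0.0059]
tool_rot: [0.998, 0.066, -0.002, -0.0]
force: [-4.7, -2.4, 3.2]
finger_gap: 0.197
gripper_force: 2.8
```

>>> {"method": "servo_tool", "body": {
  "commands": [0.001,0,0,0,0,0,-0.6,0,0,0,0,0,0,-0.6]
}}

```text
t: 7.32
tcp_pos: [0.5184, -0.0183, 0.0059]
tool_rot: [0.998, 0.066, -0.002, -0.001]
force: [-5.6, -2.6, 3.7]
finger_gap: 0.205
gripper_force: 2.9
```

>>> {"method": "servo_tool", "body": {
  "commands": [0.001,0,0,0,0,0,-0.6,0.001,0,0,0,0,0,-0.6,0,0,0,0,0,0,-0.6]
}}

```text
t: 7.57
tcp_pos: [0.5185, -0.0181, 0.0059]
tool_rot: [0.998, 0.066, -0.003, -0.001]
force: [-7.4, -3.7, 4.5]
finger_gap: 0.205
gripper_force: 3.6
```

>>> {"method": "servo_tool", "body": {
  "commands": [0.001,0,0,0,0,0,-0.6,0.001,0,0,0,0,0,-0.6,0,0,0,0,0,0,-0.6]
}}

```text
t: 7.82
tcp_pos: [0.5186, -0.018, 0.0059]
tool_rot: [0.998, 0.067, -0.004, -0.001]
force: [-9.0, -3.8, 5.6]
finger_gap: 0.195
gripper_force: 4.3
```

>>> {"method": "servo_tool", "body": {
  "commands": [0.001,0,0,0,0,0,-0.6,0.001,0,0,0,0,0,-0.6,0,0,0,0,0,0,-0.6]
}}

```text
t: 8.07
tcp_pos: [0.5187, -0.0178, 0.0059]
tool_rot: [0.998, 0.067, -0.005, -0.001]
force: [-9.7, -3.7, 6.9]
finger_gap: 0.2
gripper_force: 5.1
```

```bash
python3 chk.py
python3 - <<'E'
from h import *
w=manip.snapshot("wrist");save(w,"w4.png")
for n in("scene","side"):
    a=manip.snapshot(n);ca=near(a,"chest",(.66,.02))
    if ca is not None: print(n,fit(Cv,[(a,ca)],[.684,.017,.13]))
E
```

```text
t 8.1167 tool yaw rel 0.0032053605417187436 tcp chestframe [-0.1684 -0.0131] F [-9.8 -3.5  6. ]
wedge [ 0.58899427 -0.00852307  0.12393745] 0.3547608850170406 chestframe [-0.0975 -0.013 ] rel yaw -0.006062549334720252 toe in 42.49999999999999
scene (array([0.68454443, 0.01920325, 0.12033739]), np.float64(0.026144916129666962))
side (array([0.68194974, 0.01425017, 0.13023221]), np.float64(0.021921175958411254))
```

View pics/w4.png

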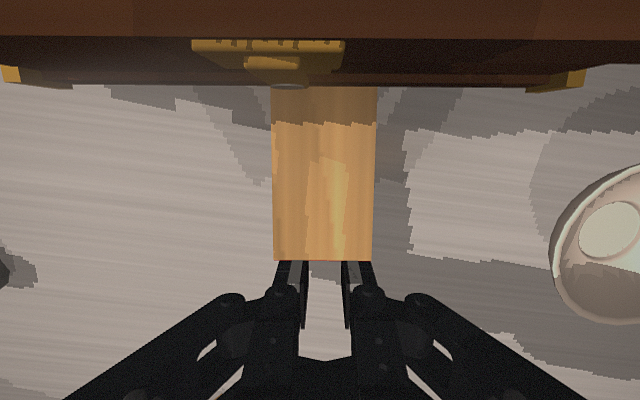

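The wedge is jammed about 42 mm in with a 10 N push, and the chest pose is unchanged. The wedge meets the front edge at (322,88). Now I back off and raise.

>>> {"method": "servo_tool", "body": {
  "commands": [-0.006,0,0,0,0,0,-0.6,-0.008,0,0,0,0,0,-0.6,-0.02,0,0,0,0,0,-0.6,-0.04,0,0,0,0,0,-0.6,0,0,-0.06,0,0,0,-1,0,0,-0.06,0,0,0,-1,0,0,-0.06,0,0,0,-1,0,0,-0.06,0,0,0,-1,0,0,-0.04,0,0,0,-1,0,0,0,0,0,0,-1]
}}

```text
t: 9.25
tcp_pos: [0.4912, -0.024, 0.1503]
tool_rot: [0.998, 0.066, 0.006, 0.002]
force: [0.6, 0.1, -0.3]
finger_gap: 0.002
gripper_force: 0.0
```

Run:
```python
from h import *
w=manip.snapshot("wrist");b=manip.snapshot("side");a=manip.snapshot("scene")
m=near(w,"wedge",(.57,-.01),.07);print(m is not None)
if m is not None:
    P=cv2.boxPoints(cv2.minAreaRect(np.argwhere(m)[:,::-1].astype(np.float32)));print([np.round(at(w,u,.015),3) for u in P])
print(fit(Cv,[(a,near(a,"chest",(.66,.02)))],[.684,.017,.13]),fit(Cv,[(b,near(b,"chest",(.66,.02)))],[.684,.017,.13]))
print([(x,np.round(proj(w,x),0)) for x in [(.622,.009,.084)]])
save(w,"w5.png");rows((.622,.009,.15,.13),(.622,.009,.09,.13))
```

```text
True
[array([0.524, 0.009, 0.015]), array([0.602, 0.015, 0.015]), array([ 0.607, -0.029,  0.015]), array([ 0.53 , -0.04 ,  0.015])]Traceback (most recent call last):
  File "<stdin>", line 6, in <module>
  File "h.py", line 29, in fit
    q0=np.array(q0);r=minimize(cost,q0,method="Nelder-Mead",options=dict(initial_simplex=np.vstack([q0]+[q0+d for d in np.diag([.01,.01,.1])]),xatol=2e-4,fatol=1e-4,maxiter=90));return r.x,r.fun
                      ~~~~~~~~^^^^^^^^^^^^^^^^^^^^^^^^^^^^^^^^^^^^^^^^^^^^^^^^^^^^^^^^^^^^^^^^^^^^^^^^^^^^^^^^^^^^^^^^^^^^^^^^^^^^^^^^^^^^^^^^^^^^^^^^^^^^^^^^^^^^^^^^^^^^^^^^^^^
    res = _minimize_neldermead(fun, x0, args, callback, bounds=bounds,
                               **options)
    fsim[k] = func(sim[k])
              ~~~~^^^^^^^^
    fx = function(np.copy(x), *(wrapper_args + args))
  File "h.py", line 26, in cost
    m4=cv2.resize(m.astype(np.uint8),(2560,1600),interpolation=cv2.INTER_NEAREST)
                  ^^^^^^^^
AttributeError: 'NoneType' object has no attribute 'astype'
```

Run:
```python
from h import *
w=manip.snapshot("wrist");X=(.622,.009,.084)
print(np.round(proj(w,X),0))
save(w,"w5.png");im=cv2.imread("pics/w5.png")
for q in(X,*pl(Cv,(.684,.017,.13))[1:4:2]): cv2.drawMarker(im,tuple(int(i) for i in proj(w,q)),(0,255,0))
cv2.imwrite("pics/w5.png",im)
rows((*X[:2],.15,.13),(*X[:2],.09,.13))
```

```text
[300.  -4.]
[ 0.2775 -0.0272 -0.0112] [-0.0002  0.0004  0.0004]
[0.   0.   0.12] [0. 0. 0.]
```

View pics/w5.png

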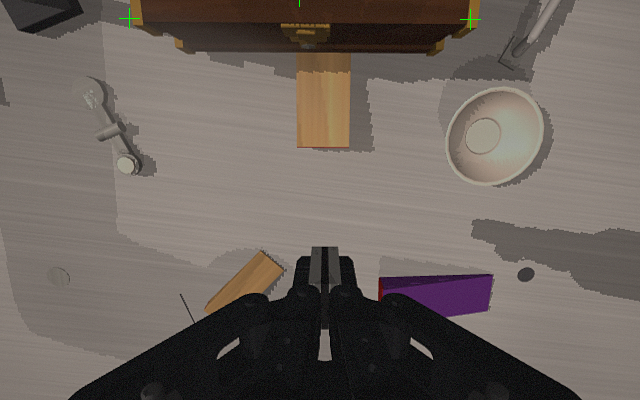

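The lid's front top corners show at about (137,24) and (475,24), so the chest is about 3 mm nearer and further right than the model. The corrected press point is (0.620, 0.006).

>>> {"method": "servo_tool", "body": {
  "commands": [0.045,-0.0036,0,0,0,0,-1,0.045,-0.0036,0,0,0,0,-1,0.046,-0.0036,0,0,0,0,-1,0.046,-0.0036,0,0,0,0,-1,0.046,-0.0036,0,0,0,0,-1,0.045,-0.0036,0,0,0,0,-1,0,0,0,0,0,0,-1,0,0,0,0,0,0,-1]
}}

```text
t: 10.22
tcp_pos: [0.6209, 0.006, 0.1442]
tool_rot: [0.998, 0.067, -0.001, -0.0]
force: [-0.8, 1.2, -0.0]
finger_gap: 0.0
gripper_force: 0.0
```

Run:
```python
from h import *
rows((.620,.006,.11,.13),(.620,.006,.088,.13));S=manip.sense();print(S["t"],S["tcp_pos"],S["tool_rot"])
for n in("scene","side"):
    a=manip.snapshot(n)
    for r in manip.silhouettes(a,"chest")[:2]: print(n,r["conf"],np.round(r["box"]),fit(Cv,[(a,np.array(r["pixels"]))],[.682,.015,.13]) if r["conf"]>.3 else "")
```

```text
[-0.0017 -0.0003  0.0684] [-0.0001  0.0003  0.0005]
[0.    0.    0.044] [0. 0. 0.]
10.2167 [0.6209397  0.00596618 0.1441749 ] [ 9.97780792e-01  6.65751168e-02 -1.08846402e-03 -2.44331113e-04]
scene 0.84 [267. 205.  80.  67.] (array([0.68416867, 0.01859804, 0.12281357]), np.float64(0.020171994079293376))
side 0.74 [313. 164.  83.  79.] (array([0.68283616, 0.01240154, 0.11683724]), np.float64(0.056681150849767326))
```

>>> {"method": "servo_tool", "body": {
  "commands": [0,0,0.04,0,0,0,-1,0,0,0.04,0,0,0,-1,0,0,0.02,0,0,0,-1,0,0,0.006,0,0,0,-1,0,0,0,0,0,0,-1]
}}

```text
t: 10.83
tcp_pos: [0.6198, 0.0057, 0.0922]
tool_rot: [0.998, 0.066, -0.001, -0.0]
force: [-0.8, 0.9, -0.0]
finger_gap: 0.001
gripper_force: 0.0
```

>>> {"method": "servo_tool", "body": {
  "commands": [0,0,0.003,0,0,0,-1,0,0,0.003,0,0,0,-1,0,0,0.003,0,0,0,-1]
}}

```text
t: 11.08
tcp_pos: [0.6216, 0.0056, 0.0894]
tool_rot: [0.998, 0.066, 0.001, 0.0]
force: [-1.1, -0.1, -0.4]
finger_gap: 0.003
gripper_force: 0.0
```

>>> {"method": "servo_tool", "body": {
  "commands": [0,0,0.002,0,0,0,-1,0,0,0.002,0,0,0,-1]
}}

```text
t: 11.25
tcp_pos: [0.6211, 0.0057, 0.0869]
tool_rot: [0.998, 0.066, 0.0, 0.0]
force: [0.5, 0.4, -0.8]
finger_gap: 0.001
gripper_force: 0.0
```

>>> {"method": "servo_tool", "body": {
  "commands": [0,0,0.002,0,0,0,-1,0,0,0.002,0,0,0,-1]
}}

```text
t: 11.42
tcp_pos: [0.621, 0.0057, 0.0847]
tool_rot: [0.998, 0.066, 0.0, 0.0]
force: [-1.7, -0.2, 7.1]
finger_gap: 0.005
gripper_force: 4.2
```

>>> {"method": "servo_tool", "body": {
  "commands": [0,0,0.002,0,0,0,-1,0,0,0.002,0,0,0,-1]
}}

```text
t: 11.58
tcp_pos: [0.621, 0.0057, 0.0845]
tool_rot: [0.998, 0.066, 0.0, 0.0]
force: [-4.0, 1.1, 18.0]
finger_gap: 0.001
gripper_force: 8.7
```

It stays firm at 18 N with the lid holding at 84.5 mm. I'll hold briefly, then let go.

>>> {"method": "servo_tool", "body": {
  "commands": [0,0,0,0,0,0,-1,0,0,0,0,0,0,-1,0,0,0,0,0,0,-1,0,0,0,0,0,0,-1,0,0,0,0,0,0,-1,0,0,0,0,0,0,-1,0,0,0,0,0,0,-1,0,0,0,0,0,0,-1]
}}

```text
t: 12.25
tcp_pos: [0.621, 0.0057, 0.0846]
tool_rot: [0.998, 0.066, 0.0, 0.0]
force: [-3.0, -0.1, 10.9]
finger_gap: 0.002
gripper_force: 5.6
```

>>> {"method": "servo_tool", "body": {
  "commands": [0,0,-0.003,0,0,0,-1,0,0,-0.003,0,0,0,-1,0,0,-0.006,0,0,0,-1,0,0,-0.02,0,0,0,-1,0,0,-0.05,0,0,0,-1,-0.06,0,-0.04,0,0,0,-1,-0.07,0,0,0,0,0,-1,-0.07,0,0,0,0,0,-1,-0.06,0,0,0,0,0,-1,0,0,0,0,0,0,-1,0,0,0,0,0,0,-1]
}}

```text
t: 13.17
tcp_pos: [0.4905, -0.0114, 0.1441]
tool_rot: [0.998, 0.066, -0.0, -0.0]
force: [0.5, -0.5, 0.0]
finger_gap: -0.001
gripper_force: 0.0
```

Run:
```python
from h import *
w=manip.snapshot("wrist");b=manip.snapshot("side");save(w,"w6.png");save(b,"b6.png",(200,140,220,150),3)
A=cv2.resize(cv2.imread("pics/w6.png"),(450,281));B=cv2.resize(cv2.imread("pics/b6.png"),(450,307));cv2.imwrite("pics/c6.png",np.vstack([A,B]))
S=manip.sense();print(S["t"],S["tcp_pos"],S["force"])
for r in manip.silhouettes(b,"chest")[:1]: print(r["conf"],fit(Cv,[(b,np.array(r["pixels"]))],[.682,.015,.13]))
m=near(w,"wedge",(.57,-.01),.07)
if m is not None: print([np.round(at(w,u,.015),3) for u in cv2.boxPoints(cv2.minAreaRect(np.argwhere(m)[:,::-1].astype(np.float32)))])
```

```text
13.2667 [ 0.49380841 -0.01191854  0.14422642] [0.56713786 1.07458241 0.22983294]
0.79 (array([0.68237485, 0.01304984, 0.1121609 ]), np.float64(0.02132041649185701))
[array([0.525, 0.006, 0.015]), array([0.601, 0.015, 0.015]), array([ 0.606, -0.029,  0.015]), array([ 0.531, -0.041,  0.015])]
```

View pics/c6.png

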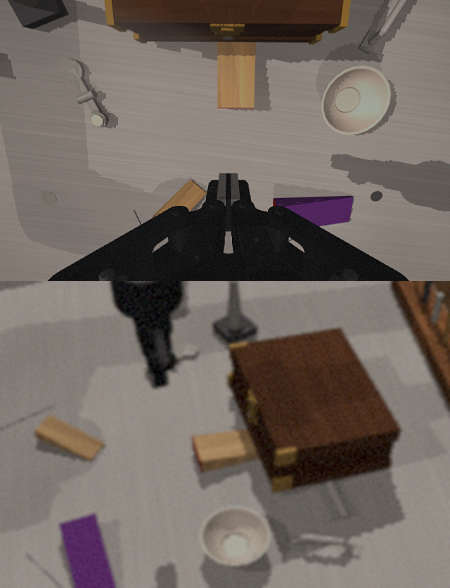

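The wedge is still tight under the front edge (wrist view (237,75)), and the chest and bystanders have not moved. The press force had settled to 11 N, so I'll press again and hold it steadily firmer.

>>> {"method": "servo_tool", "body": {
  "commands": [0.06,0,0,0,0,0,-1,0.07,0,0,0,0,0,-1,0.07,0,0,0,0,0,-1,0.06,0,0,0,0,0,-1,0,0,0.04,0,0,0,-1,0,0,0.04,0,0,0,-1,0,0,0.024,0,0,0,-1,0,0,0.006,0,0,0,-1,0,0,0.002,0,0,0,-1,0,0,0,0,0,0,-1]
}}

```text
t: 14.2
tcp_pos: [0.6211, 0.0057, 0.0876]
tool_rot: [0.998, 0.066, 0.0, 0.0]
force: [0.4, 0.3, 0.5]
finger_gap: -0.001
gripper_force: 0.0
```

>>> {"method": "servo_tool", "body": {
  "commands": [0,0,0.002,0,0,0,-1,0,0,0.002,0,0,0,-1,0,0,0.002,0,0,0,-1,0,0,0,0,0,0,-1,0,0,0,0,0,0,-1]
}}

```text
t: 14.62
tcp_pos: [0.621, 0.0056, 0.0849]
tool_rot: [0.998, 0.066, 0.0, 0.0]
force: [-0.5, 0.5, 0.3]
finger_gap: 0.0
gripper_force: 0.2
```

>>> {"method": "servo_tool", "body": {
  "commands": [0,0,0.002,0,0,0,-1,0,0,0.002,0,0,0,-1,0,0,0,0,0,0,-1,0,0,0,0,0,0,-1]
}}

```text
t: 14.95
tcp_pos: [0.621, 0.0056, 0.0846]
tool_rot: [0.998, 0.066, 0.0, 0.0]
force: [-3.7, -0.1, 11.6]
finger_gap: 0.002
gripper_force: 5.3
```

>>> {"method": "servo_tool", "body": {
  "commands": [0,0,0.0015,0,0,0,-1,0,0,0,0,0,0,-1,0,0,0,0,0,0,-1,0,0,0,0,0,0,-1]
}}

```text
t: 15.28
tcp_pos: [0.621, 0.0056, 0.0846]
tool_rot: [0.998, 0.066, 0.001, 0.0]
force: [-3.1, 0.4, 15.2]
finger_gap: -0.002
gripper_force: 7.0
```

Steady at 15 N with no drop. I hold 0.7 s, then let go straight up and clear.

>>> {"method": "servo_tool", "body": {
  "commands": [0,0,0.001,0,0,0,-1,0,0,0,0,0,0,-1,0,0,0,0,0,0,-1,0,0,0,0,0,0,-1,0,0,0,0,0,0,-1,0,0,0,0,0,0,-1,0,0,0,0,0,0,-1,0,0,0,0,0,0,-1]
}}

```text
t: 15.95
tcp_pos: [0.621, 0.0056, 0.0845]
tool_rot: [0.998, 0.066, 0.001, 0.0]
force: [-3.8, 0.2, 16.6]
finger_gap: 0.001
gripper_force: 8.2
```

>>> {"method": "servo_tool", "body": {
  "commands": [0,0,-0.003,0,0,0,-1,0,0,-0.003,0,0,0,-1,0,0,-0.006,0,0,0,-1,0,0,-0.02,0,0,0,-1,0,0,-0.05,0,0,0,-1,-0.06,0,-0.04,0,0,0,-1,-0.07,0,0,0,0,0,-1,-0.07,0,0,0,0,0,-1,-0.06,0,0,0,0,0,-1,0,0,0,0,0,0,-1,0,0,0,0,0,0,-1]
}}

```text
t: 16.87
tcp_pos: [0.4905, -0.0114, 0.1427]
tool_rot: [0.998, 0.066, -0.0, -0.0]
force: [1.4, -0.5, 0.2]
finger_gap: 0.004
gripper_force: 0.0
```

Run:
```python
from h import *
w=manip.snapshot("wrist");b=manip.snapshot("side")
for r in manip.silhouettes(b,"chest")[:1]: print(r["conf"],fit(Cv,[(b,np.array(r["pixels"]))],[.682,.015,.13]))
m=near(w,"wedge",(.57,-.01),.07)
if m is not None: print([np.round(at(w,u,.015),3) for u in cv2.boxPoints(cv2.minAreaRect(np.argwhere(m)[:,::-1].astype(np.float32)))])
A=np.array(w["img"])[:,:,::-1].astype(int);print("diff to w6 (top part)",np.abs(A[:160]-cv2.imread("pics/w6.png").astype(int)[:160]).mean())
```

```text
0.59 (array([0.68335039, 0.01278714, 0.12806939]), np.float64(0.024988764044943768))
[array([0.525, 0.006, 0.015]), array([0.602, 0.015, 0.015]), array([ 0.608, -0.029,  0.015]), array([ 0.532, -0.042,  0.015])]
diff to w6 (top part) 3.12216796875
```

```bash
python3 -c "
from station import manip
print(manip.sign_off())"
```

```text
the job is handed in; nothing more can be done
None
```

The maple wedge is jammed about 42 mm under the chest's front edge, the lid front held a steady press of about 16 N without dropping, and I let go with the wedge and chest still in place; I saw no bystander move, and handed the job in about 17 s into the 64 s.

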